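# Set up a single-cup brew from the crowded bar station

### The job

Two tall coffee tins stand in front of the cup and the metal dripper on the bar station: clear both tins into the wooden side tray first, then stand the white cup in the middle of the scale's dark plate and seat the dripper squarely in the mouth of the cup. Then put each tin back on the middle of the coaster of its own colour. Keep everything upright and let go of everything at the end.

Things in the scene. Friction and masses are not known exactly. Their poses are not given: they have to be found in the camera images.
- station: Black fixed plate, 180 (x) x 200 (y) x 6 mm; origin: centre of its underside, -x edge towards the robot. Steel fins 6 mm thick, tops 56 mm above the counter, run along x from +4 to +87 mm at y = -94, 0, +94 mm: two stalls open to the front, centred at x = +36, y = +-47 mm, a lip (top 16 mm up) at x = +88. Grip things in stalls front and back (along its x): no finger room at the sides.
- orange_coaster: Flat orange disc, 76 mm across, 4 mm thick, fixed on the station's plate in front of one stall, at station x = -45, y = +47 or -47 mm (its top is 10 mm above the counter); origin at the centre of its underside.
- green_coaster: Flat green disc, 76 mm across, 4 mm thick, fixed on the station's plate in front of one stall, at station x = -45, y = +47 or -47 mm (its top is 10 mm above the counter); origin at the centre of its underside.
- orange_tin: Loose upright coffee tin, white with an orange lid and an orange band, round, 64 mm across, 120 mm tall, 0.2 to 0.4 kg; at the start on the orange coaster; origin at the centre of its underside, z along its axis. Can be gripped across its top part.
- green_tin: Loose upright coffee tin, white with a green lid and a green band, round, 64 mm across, 120 mm tall, 0.2 to 0.4 kg; at the start on the green coaster; origin at the centre of its underside, z along its axis. Can be gripped across its top part.
- cup: Loose white handleless ceramic cup, round, 60 mm across at the foot, 64 mm at the rim, 80 mm tall, open mouth 56 mm across (wall 4 mm), about 0.2 kg; stands on the station's plate in one of the two stalls; origin at the centre of its underside, z along its axis.
- dripper: Loose metal dripper, 63 mm tall, 0.12 kg, in the other stall on the plate (z = 6 mm). Tapered spigot 34 to 50 mm across, 9 mm high, fits the cup's mouth; flange 74 mm across (9 to 12 mm up) lies on the cup's rim; copper body 56 mm across (12 to 50 mm up), to grip; steel lid, black knob. Origin: centre of spigot's underside, z up its axis. Seated, its origin is 71 mm above the cup's.
- tray: Fixed wooden side tray, open on top, 240 (its x) x 140 (its y) mm, rim 18 mm high, walls and floor 6 mm thick, empty at the start; origin at the centre of its underside on the counter. Its floor holds both tins side by side along its x. Left or right of the station.
- scale: Fixed white bar scale on the counter; its dark square plate, 112 x 118 mm, is centred over the origin (which lies on the counter) and its top is 24 mm above the counter. On the other side of the station from the tray.
Things that resemble listed ones, but are neither listed nor needed, are in the scene too. Leave any pink or purple look-alike of the cup alone.

How it is judged:
By the outcome, as a careful person would: the job done as asked, in the order asked, and still so for the second after the job is handed in, with the robot touching nothing.
It also fails if it takes over 134 s, if anything falls off the work surface, if the arm or the gripper's body presses on something with over 40 N, if the wrist force passes 120 N, or if a joint passes its speed limit or range.

### The arm

A 6-joint arm with a two-finger parallel gripper is mounted at the origin on the work surface. World frame = base frame: x ahead of the robot, y to its left, z up, the work surface at z = 0. Lengths are in m, angles in rad, forces in N, time in s.
With the tool pointing down it reaches from about 0.375 to 0.9 m from the base axis. Payload 3.1 kg.
Tool frame: the origin (TCP) lies on the centre line of the jaws, within the pads' length; the fingertips stand robot.tip_reach ahead of it and the grasp point (between the pads) lies 8 mm behind it (robot.tip_reach is the distance from the TCP to the fingertips, in m); z points along the fingers, y is the line along which they close (so a half turn about z gives the same grasp; the last joint's range is limited). The gripper opens to 87 mm and grips with 3 to 60 N. Pads are 19 mm wide; open, the fingers measure 117 mm over their backs; the gripper's body (75 mm by 190 mm) begins 51 mm behind the grasp point.
Start: joints at [-1.46, 0.527, 1.433, -0, 1.181, -0.178], TCP at [0.178, -0.599, 0.234] pointing down, gripper open.
Joint ranges: [-3.08, 3.08], [-0.75, 2.2], [0.22, 2.44], [-1.43, 4.57], [0, 2.65], [-2.85, 2.85]. Speed limits (rad/s): [2.79, 2.79, 3.14, 3.14, 3.14, 3.14].

### API

Orientations are given as a unit quaternion [x, y, z, w].
In Python, from rig import robot gives the robot as it stands.
- The arm moves only by the tool jog_arm, never from a script. Its argument "motion" is one flat list of numbers, 7 for each row, row after row: the shift along the tool's x, y, z scaled (see below), then the turn, a rotation vector about the tool's x, y, z scaled (see below), then the gripper's target within -1 to 1 (shut at 1, half-way at 0, fully open at -1). In form: [x, y, z, rx, ry, rz, hand, x, y, z, rx, ry, rz, hand, ...]. A call has 1 to 12 rows; each row shifts and turns the commanded pose from where the row before left it, along the tool's axes as they then stand; what a row does not reach is not made up. The controller multiplies each number of a shift by 4 cm and each number of a turn by 4 degrees. A row lasts 1/8 s, in which the tool goes at most 62.5 mm and 10.7 degrees, less where a joint would pass 70% of its speed; a pose out of reach is approached as far as the arm can. A call with a number of a shift or a turn outside -1 to 1 is refused whole. A call with a gripper value outside its range is refused whole. The fingers move at their own pace and stop on an object; "grip_force" is the grip in N (left out, the last holds). Time passes only in rows, so rows that do not move let the fingers close. It gives the time, the measured TCP pose, the force, the opening and the grip force at its end, in the units of the state.
- robot.get_obs(): the state, without advancing time (a new reading comes with each control period).
- robot.camera(name): name is "scene" or "top" or "wrist"; returns the picture (384x512x3 uint8, blue, green, red); there is no depth.
- robot.calibration(name): a dict with "fx", "fy", "cx", "cy" (pixels), "R" (3x3) and "t" (3): a world point X has camera coordinates R X + t; the wrist camera has in their place "T_tool_cam" (4x4, takes a point from camera to tool coordinates, whose origin is the TCP and whose axes are the flange's). Camera axes: x right, y down, z forward; pixel columns grow to the right and rows downward; lengths in m; the calibration is good to about 2 mm. A picture is of the moment at which its call begins: read the wrist's pose just before it. calibration takes no time and is no camera call.
- robot.hand_in(): hands the job in; it is judged then, once.
The state is a dict: "time": time; "q": joint angles; "joint_velocities": joint speeds; "joint_torque": joint torques, N m; "position": TCP position; "tool_rot": TCP orientation; "ft_force": force on the tool from outside, world axes, zero at the start; "moment": the same for the moment, N m; "grip_width": finger opening in m; "grip_force": force on a finger pad.
Only numpy, scipy, OpenCV 4.12 (cv2) and the standard library are available. Lean on these libraries where they do the work, as an engineer would, in place of code of your own. Each camera call takes 0.05 s, during which the arm holds its last target. There are 200 camera calls.

## Working session

There is one attempt and no reset: what is moved stays moved. The work goes in short steps, Python scripts to look and compute and a tool call to move; the robot and the scene stay as the last step left them, time stands still between calls to the robot, and variables do not carry over. Pictures are saved under pics/ and viewed, at most 14 in all, crops included, and the job is handed in when it is done.

Besides the shell and the picture viewer there is one more tool, called after "Call:" by a JSON object that holds its "method" and its "body", one argument or row to a line. jog_arm: Moves the arm, as the interface text tells. Shifts and turns lie within -1 to 1; 1 stands for 4 cm of shift or 4 degrees of turn. Its arguments: {"type":"object","properties":{"motion":{"type":"array","items":{"type":"number"}},"grip_force":{"type":"number"}},"required":["motion"]}

```bash
mkdir -p pics; ls
python3 - <<'E'
from rig import robot
import cv2
o=robot.get_obs(); print(o, robot.tip_reach)
for n in("scene","top"):
    cv2.imwrite(f"pics/{n}0.png",robot.camera(n)); print(n,robot.calibration(n))
print(robot.calibration("wrist"))
E
```

```text
pics
{'time': 0.0, 'q': array([-1.46049265e+00,  5.28491144e-01,  1.43391881e+00, -4.91038848e-05,
        1.18137257e+00, -1.78490629e-01]), 'joint_velocities': array([ 0.00040215, -0.00044962,  0.00059318,  0.00015991, -0.00090332,
        0.00126206]), 'joint_torque': array([-1.75181689e-03, -4.40049505e+01, -1.76592225e+01,  6.31477009e-02,
        5.82403515e-02, -1.53520259e-04]), 'position': array([ 0.17793868, -0.59838838,  0.23255101]), 'tool_rot': array([ 9.89590894e-01,  1.43905046e-01,  1.46328019e-05, -1.09507757e-03]), 'ft_force': array([-1.29852335, -0.38702876, -0.42313038]), 'moment': array([-0.03645155, -0.03804867, -0.01639812]), 'grip_force': 0.0, 'grip_width': 0.08685070425204189} 0.011
scene {'fx': 375.11921611255957, 'fy': 375.11921611255957, 'cx': 256.2441263209687, 'cy': 189.83151309458884, 'R': array([[ 0.14041817,  0.99003061, -0.01105153],
       [ 0.74770949, -0.11335285, -0.65427949],
       [-0.64900944,  0.08360939, -0.75617208]]), 't': array([-0.09773471, -0.37186899,  1.26720849])}
top {'fx': 493.0835087996441, 'fy': 493.0835087996441, 'cx': 258.68717569139403, 'cy': 191.70120824588005, 'R': array([[-0.03059787, -0.99953033,  0.00170192],
       [-0.976021  ,  0.02951097, -0.21566668],
       [ 0.21551516, -0.00826005, -0.97646556]]), 't': array([0.00614998, 0.57032675, 0.98283423])}
{'fx': 324.08992308045, 'fy': 324.08992308045, 'cx': 255.7217123781749, 'cy': 189.66737681841144, 'T_tool_cam': array([[-1.47689357e-03, -9.57784556e-01, -2.87483153e-01,
         7.79280527e-02],
       [ 9.99998898e-01, -1.37038085e-03, -5.71728549e-04,
         1.16286707e-03],
       [ 1.53631368e-04, -2.87483680e-01,  9.57785524e-01,
        -1.51904894e-01],
       [ 0.00000000e+00,  0.00000000e+00,  0.00000000e+00,
         1.00000000e+00]])}
```

View pics/scene0.png

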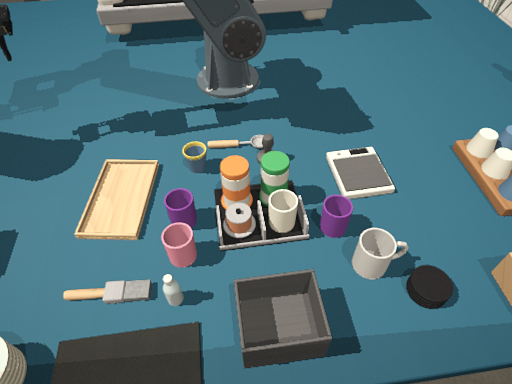

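View pics/top0.png

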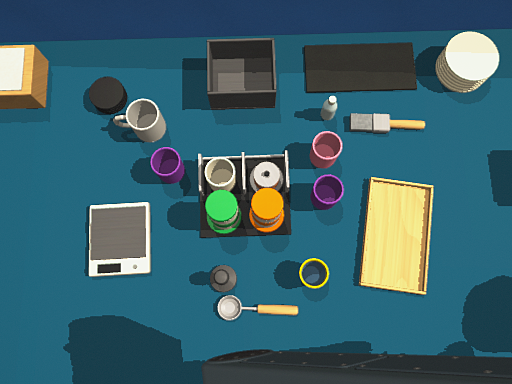

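The scene view shows the robot at the far side. In the top view (up = +x, left = +y), the green lid is at about (222,205) and the orange lid at (267,203). The cup is at (220,173), the dripper at (266,176), the scale at (119,235) and the tray at (397,235). I'll enlarge the top view and compute positions.

```bash
cat > h.py <<'E'
from rig import robot
import numpy as np, cv2
from scipy.spatial.transform import Rotation as Rn
def cam(n,obs=None):
    c=robot.calibration(n)
    if n!="wrist": R,t=np.array(c["R"]),np.array(c["t"])
    else:
        T=np.eye(4);T[:3,:3]=Rn.from_quat(obs["tool_rot"]).as_matrix();T[:3,3]=obs["position"]
        M=np.linalg.inv(T@np.array(c["T_tool_cam"]));R,t=M[:3,:3],M[:3,3]
    return c,R,t
def back(n,uv,z,obs=None):
    c,R,t=cam(n,obs);uv=np.atleast_2d(uv).astype(float)
    d=np.c_[(uv[:,0]-c["cx"])/c["fx"],(uv[:,1]-c["cy"])/c["fy"],np.ones(len(uv))]@R
    o=-R.T@t; return (o+d*((z-o[2])/d[:,2])[:,None])[:,:2]
def proj(n,X,obs=None):
    c,R,t=cam(n,obs);p=np.atleast_2d(X)@R.T+t
    return np.c_[p[:,0]/p[:,2]*c["fx"]+c["cx"],p[:,1]/p[:,2]*c["fy"]+c["cy"]]
def blobs(img,lo,hi,amin=150):
    m=cv2.inRange(cv2.cvtColor(img,cv2.COLOR_BGR2HSV),lo,hi)
    n,_,s,c=cv2.connectedComponentsWithStats(m)
    return [(s[i].tolist(),c[i].round(1).tolist()) for i in range(1,n) if s[i][4]>amin]
E
python3 - <<'E'
from h import *
im=cv2.imread("pics/top0.png")
for nm,lo,hi in(("green",(50,100,40),(80,255,255)),("orange",(5,200,120),(16,255,255))):print(nm,blobs(im,lo,hi))
x=np.hstack([cv2.resize(im[145:245,190:300],None,fx=5,fy=5,interpolation=cv2.INTER_CUBIC)])
cv2.imwrite("pics/c1.png",x)
print("tray c",back("top",[(371,178),(433,185),(426,293),(361,286)],.018))
print("scale plate",back("top",[(91,205),(147,204),(149,259),(91,262)],.024))
E
```

```text
green [([205, 189, 37, 45, 1100], [221.7, 209.8])]
orange [([249, 208, 35, 24, 217], [266.1, 222.1])]
tray c [[ 0.60367314 -0.26240435]
 [ 0.58354312 -0.39871903]
 [ 0.34984439 -0.35881243]
 [ 0.3685797  -0.22235208]]
scale plate [[0.56002021 0.35553986]
 [0.55854622 0.23335062]
 [0.43877371 0.22691025]
 [0.43617575 0.35026476]]
```

View pics/c1.png

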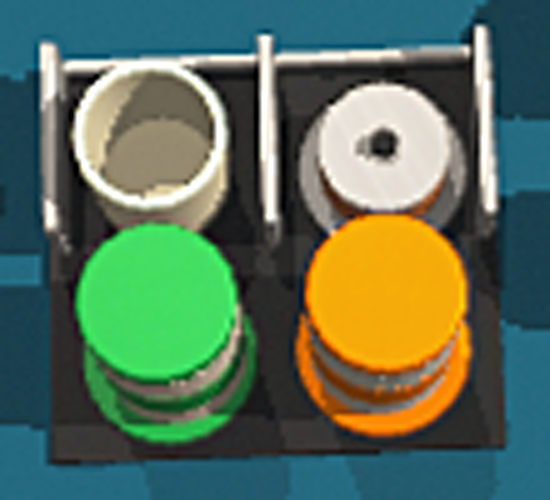

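Zoomed crop centres: green lid (157,301), orange lid (386,291), cup rim (152,136), dripper lid (385,148). The station's front corners are at (50,462) and (504,443). Now I'll convert these to positions and plan.

Run:
```python
from h import *
f=lambda u,v:(190+(u-2)/5,145+(v-2)/5)
for n,p,z in(("g",(157,301),.130),("o",(386,291),.130),("cup",(152,136),.086),("driplid",(385,148),.056),("FL",(50,462),.006),("FR",(504,443),.006),("finL",(48,50),.056),("finM",(265,43),.056),("finR",(484,34),.056)):
    print(n,back("top",f(*p),z).round(4))
T=back("top",[(371,178),(433,185),(426,293),(361,286)],.018);print("tray",T.mean(0),np.degrees(np.arctan2(*(T[0]+T[1]-T[2]-T[3])[::-1])))
S=back("top",[(91,205),(147,204),(149,259),(91,262)],.024);print("scale",S.mean(0))
o=robot.get_obs();print(Rn.from_quat(o["tool_rot"]).as_matrix().round(3))
```

```text
g [[0.5312 0.0643]]
o [[ 0.5324 -0.0259]]
cup [[0.61   0.0685]]
driplid [[ 0.6096 -0.0294]]
FL [[0.485  0.1209]]
FR [[ 0.4873 -0.0784]]
finL [[0.6579 0.1151]]
finM [[0.6582 0.021 ]]
finR [[ 0.6594 -0.0742]]
tray [ 0.47641009 -0.31057197] -9.679425814456572
scale [0.49837897 0.29151637]
[[ 0.959  0.285 -0.   ]
 [ 0.285 -0.959  0.002]
 [ 0.    -0.002 -1.   ]]
```

Call:
{"method": "jog_arm", "body": {
  "motion": [0,0,0,0,0,-1,-1,0,0,0,0,0,-1,-1,0,0,0,0,0,-1,-1,0,0,0,0,0,-1,-1,0,0,0,0,0,-1,-1,0,0,0,0,0,-1,-1,0,0,0,0,0,-1,-1,0,0,0,0,0,-1,-1,0,0,0,0,0,-1,-1,0,0,0,0,0,-1,-1,0,0,0,0,0,-1,-1,0,0,0,0,0,-1,-1],
  "grip_force": 30
}}

```text
time: 1.6
position: [0.178, -0.5987, 0.233]
tool_rot: [0.845, 0.535, 0.0, -0.001]
ft_force: [-0.6, 0.1, -0.3]
grip_width: 0.0865
grip_force: 0.0
```

Call:
{"method": "jog_arm", "body": {
  "motion": [0,0,0,0,0,-1,-1,0,0,0,0,0,-1,-1,0,0,0,0,0,-1,-1,0,0,0,0,0,-1,-1,0,0,0,0,0,-1,-1,0,0,0,0,0,-1,-1,0,0,0,0,0,-0.55,-1,0,0,0,0,0,0,-1]
}}

```text
time: 2.6
position: [0.178, -0.5987, 0.233]
tool_rot: [0.703, 0.712, 0.0, -0.0]
ft_force: [-0.0, -0.8, 0.0]
grip_width: 0.0867
grip_force: 0.0
```

Call:
{"method": "jog_arm", "body": {
  "motion": [0.5,0.3,0,0,0,0,-1,0.95,0.6,0,0,0,0,-1,0.95,0.6,0,0,0,0,-1,0.95,0.6,0,0,0,0,-1,0.95,0.6,0,0,0,0,-1,0.95,0.6,0,0,0,0,-1,0.95,0.6,0,0,0,0,-1,0.95,0.6,0,0,0,0,-1,0.95,0.6,0,0,0,0,-1,0.95,0.6,0,0,0,0,-1,0.95,0.6,0,0,0,0,-1,0.95,0.6,0,0,0,0,-1]
}}

```text
time: 4.1
position: [0.449, -0.1562, 0.2336]
tool_rot: [0.703, 0.711, 0.0, 0.0]
ft_force: [-0.1, 0.5, -1.1]
grip_width: 0.0869
grip_force: 0.0
```

Call:
{"method": "jog_arm", "body": {
  "motion": [0.95,0.6,0,0,0,0,-1,0.95,0.6,0,0,0,0,-1,0.95,0.6,0,0,0,0,-1,0.45,0.3,0,0,0,0,-1,0,0,0,0,0,0,-1,0,0,0,0,0,0,-1]
}}

```text
time: 4.85
position: [0.53, -0.0249, 0.2334]
tool_rot: [0.703, 0.712, -0.0, -0.0]
ft_force: [0.1, -0.8, -0.2]
grip_width: 0.0869
grip_force: 0.0
```

Run:
```python
from h import *
o=robot.get_obs();im=robot.camera("wrist");cv2.imwrite("pics/w1.png",im)
print(o["position"],o["tool_rot"]);np.save("w1.npy",np.r_[o["position"],o["tool_rot"]])
for n,x,y,z in(("g",.5312,.0643,.13),("o",.5324,-.0259,.13),("cup",.61,.0685,.086),("drip",.6096,-.0294,.056)):
    print(n,proj("wrist",[x,y,z],o).round(1))
for nm,lo,hi in(("green",(50,100,40),(80,255,255)),("orange",(5,180,120),(22,255,255))):print(nm,blobs(im,lo,hi))
```

```text
[ 0.52996224 -0.02488819  0.23335706] [ 7.02606547e-01  7.11578376e-01 -4.35309841e-04 -2.56467127e-04]
g [[260.1  76.2]]
o [[259.9 192.1]]
cup [[350.   74.6]]
drip [[332.8 175.2]]
green [([218, 30, 86, 91, 6064], [260.5, 75.4])]
orange [([222, 131, 77, 93, 2966], [252.1, 175.6]), ([65, 258, 15, 52, 293], [70.4, 282.1]), ([436, 260, 11, 50, 170], [442.2, 286.0])]
```

View pics/w1.png

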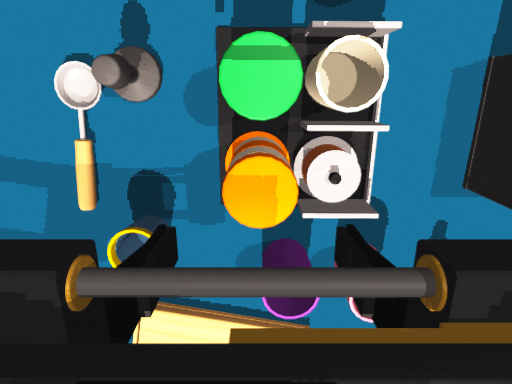

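The wrist view shows the green lid at (260,75), the orange lid at (260,190), the cup at (348,73) and the dripper knob at (335,178). All are within 3 px of prediction, so I'll grip the orange tin.

Call:
{"method": "jog_arm", "body": {
  "motion": [-0.03,0.05,0.8,0,0,0,-1,0,0,0.8,0,0,0,-1,0,0,0.8,0,0,0,-1,0,0,0.5,0,0,0,-1,0,0,0.28,0,0,0,-1,0,0,0,0,0,0,0.6,0,0,0,0,0,0,0.6,0,0,0,0,0,0,0.6,0,0,0,0,0,0,0.6,0,0,0,0,0,0,0.6],
  "grip_force": 30
}}

```text
time: 6.15
position: [0.5332, -0.0258, 0.1072]
tool_rot: [0.702, 0.712, 0.0, 0.001]
ft_force: [0.3, -1.0, 6.1]
grip_width: 0.0634
grip_force: 30.0
```

Call:
{"method": "jog_arm", "body": {
  "motion": [0,0,-0.4,0,0,0,0.6,0,0,-0.8,0,0,0,0.6,0,0,-0.9,0,0,0,0.6,-0.35,0,-0.6,0,0,0,0.6,-0.7,0,-0.05,0,0,0,0.6,-1,0,0,0,0,0,0.6,-1,0,0,0,0,0,0.6,-1,0,0,0,0,0,0.6,-1,0,0,0,0,0,0.6,-1,0,0,0,0,0,0.6,-0.8,-0.1,0,0,0,0,0.6,-0.5,0,0,0,0,0,0.6]
}}

```text
time: 7.65
position: [0.5316, -0.3207, 0.2161]
tool_rot: [0.703, 0.711, -0.0, -0.001]
ft_force: [-0.6, 0.4, -4.1]
grip_width: 0.0634
grip_force: 30.0
```

Call:
{"method": "jog_arm", "body": {
  "motion": [0,0,0.5,0,0,0,0.6,0,0,0.8,0,0,0,0.6,0,0,0.8,0,0,0,0.6,0,0,0.3,0,0,0,0.6,0,0,0,0,0,0,0.6,0,0,0,0,0,0,0.6]
}}

```text
time: 8.4
position: [0.5333, -0.3201, 0.1217]
tool_rot: [0.702, 0.712, 0.0, 0.001]
ft_force: [0.0, -0.5, -3.1]
grip_width: 0.0636
grip_force: 30.0
```

Call:
{"method": "jog_arm", "body": {
  "motion": [0,0,0.2,0,0,0,0.6,0,0,0.15,0,0,0,0.6,0,0,0.1,0,0,0,0.6,0,0,0,0,0,0,0.6,0,0,0,0,0,0,0.6]
}}

```text
time: 9.02
position: [0.5321, -0.3195, 0.1032]
tool_rot: [0.702, 0.712, -0.0, -0.0]
ft_force: [-2.1, 1.9, 5.3]
grip_width: 0.0635
grip_force: 30.0
```

Call:
{"method": "jog_arm", "body": {
  "motion": [0,0,0,0,0,0,-1,0,0,0,0,0,0,-1,0,0,0,0,0,0,-1,0,0,-0.5,0,0,0,-1,0,0,-0.9,0,0,0,-1,0,0,-0.9,0,0,0,-1,0.3,0,-0.5,0,0,0,-1,0.8,0,0,0,0,0,-1,1,0,0,0,0,0,-1,1,0,0,0,0,0,-1,1,0,0,0,0,0,-1,1,0,0,0,0,0,-1]
}}

```text
time: 10.52
position: [0.5289, -0.1134, 0.2138]
tool_rot: [0.702, 0.712, -0.0, -0.001]
ft_force: [0.7, 0.1, 0.1]
grip_width: 0.0866
grip_force: 0.0
```

Call:
{"method": "jog_arm", "body": {
  "motion": [1,0,0,0,0,0,-1,1,0,0,0,0,0,-1,1,0.05,0,0,0,0,-1,1,0.05,0,0,0,0,-1,0.5,0,0,0,0,0,-1,0,0,0,0,0,0,-1,0,0,0,0,0,0,-1]
}}

```text
time: 11.4
position: [0.531, 0.0641, 0.2141]
tool_rot: [0.702, 0.712, -0.0, -0.0]
ft_force: [0.2, -0.5, -0.6]
grip_width: 0.0873
grip_force: 0.0
```

Run:
```python
from h import *
o=robot.get_obs();im=robot.camera("wrist");cv2.imwrite("pics/w2.png",im)
print(o["position"])
b=blobs(im,(50,100,40),(80,255,255),1000);print(b,[back("wrist",(s[0]+s[2]/2-.5,s[1]+s[3]/2-.5),.13,o) for s,c in b])
```

```text
[0.53104841 0.06409119 0.21405761]
[([217, 128, 83, 108, 6333], [256.7, 186.0])] [array([[0.53161583, 0.07737537]])]
```

Call:
{"method": "jog_arm", "body": {
  "motion": [0,0,0.8,0,0,0,-1,0,0,0.8,0,0,0,-1,0,0,0.7,0,0,0,-1,0,0,0.4,0,0,0,-1,0,0,0,0,0,0,0.6,0,0,0,0,0,0,0.6,0,0,0,0,0,0,0.6,0,0,0,0,0,0,0.6,0,0,0,0,0,0,0.6]
}}

```text
time: 12.58
position: [0.5322, 0.0643, 0.1074]
tool_rot: [0.702, 0.712, 0.001, 0.001]
ft_force: [0.1, -0.6, 6.7]
grip_width: 0.0634
grip_force: 30.0
```

Call:
{"method": "jog_arm", "body": {
  "motion": [0,0,-0.4,0,0,0,0.6,0,0,-0.8,0,0,0,0.6,0,0,-0.9,0,0,0,0.6,-0.4,-0.3,-0.65,0,0,0,0.6,-0.9,-0.4,0,0,0,0,0.6,-0.9,-0.4,0,0,0,0,0.6,-0.9,-0.4,0,0,0,0,0.6,-0.9,-0.4,0,0,0,0,0.6,-0.9,-0.4,0,0,0,0,0.6,-0.9,-0.4,0,0,0,0,0.6,-0.9,-0.2,0,0,0,0,0.6,-0.9,0,0,0,0,0,0.6]
}}

```text
time: 14.08
position: [0.418, -0.2414, 0.2166]
tool_rot: [0.703, 0.711, 0.0, -0.001]
ft_force: [1.0, -0.3, -4.4]
grip_width: 0.0633
grip_force: 30.0
```

Call:
{"method": "jog_arm", "body": {
  "motion": [-0.9,0,0,0,0,0,0.6,-0.6,0,0,0,0,0,0.6,0,0,0,0,0,0,0.6,0,0,0.5,0,0,0,0.6,0,0,0.8,0,0,0,0.6,0,0,0.8,0,0,0,0.6,0,0,0.3,0,0,0,0.6,0,0,0,0,0,0,0.6]
}}

```text
time: 15.08
position: [0.4199, -0.2999, 0.12]
tool_rot: [0.702, 0.712, 0.0, -0.001]
ft_force: [0.1, -0.1, -2.7]
grip_width: 0.0635
grip_force: 30.0
```

Call:
{"method": "jog_arm", "body": {
  "motion": [0,0,0.2,0,0,0,0.6,0,0,0.15,0,0,0,0.6,0,0,0.07,0,0,0,0.6,0,0,0,0,0,0,0.6,0,0,0,0,0,0,0.6]
}}

```text
time: 15.7
position: [0.4202, -0.3012, 0.1037]
tool_rot: [0.703, 0.712, 0.0, 0.0]
ft_force: [0.1, 0.1, -3.2]
grip_width: 0.0636
grip_force: 30.0
```

Call:
{"method": "jog_arm", "body": {
  "motion": [0,0,0.03,0,0,0,0.6,0,0,0.02,0,0,0,0.6,0,0,0,0,0,0,-1,0,0,0,0,0,0,-1,0,0,0,0,0,0,-1,0,0,-0.5,0,0,0,-1,0,0,-0.9,0,0,0,-1,0,0,-0.9,0,0,0,-1,0.4,0,-0.6,0,0,0,-1,0.9,0,0,0,0,0,-1,1,0.4,0,0,0,0,-1,1,0.6,0,0,0,0,-1]
}}

```text
time: 17.2
position: [0.4583, -0.1675, 0.2176]
tool_rot: [0.703, 0.711, -0.0, -0.0]
ft_force: [0.8, 0.5, -0.6]
grip_width: 0.0867
grip_force: 0.0
```

Call:
{"method": "jog_arm", "body": {
  "motion": [1,0.6,0,0,0,0,-1,1,0.7,0,0,0,0,-1,1,0.7,0,0,0,0,-1,1,0.7,0,0,0,0,-1,0.8,0.6,0,0,0,0,-1,0.7,0.4,0,0,0,0,-1,0.4,0.2,0,0,0,0,-1,0,0,0,0,0,0,-1,0,0,0,0,0,0,-1]
}}

```text
time: 18.32
position: [0.6107, 0.0685, 0.2174]
tool_rot: [0.703, 0.711, -0.001, -0.0]
ft_force: [0.9, -0.9, 0.0]
grip_width: 0.087
grip_force: 0.0
```

Run:
```python
from h import *
o=robot.get_obs();im=robot.camera("wrist");cv2.imwrite("pics/w3.png",im)
cv2.imwrite("pics/t3.png",robot.camera("top"))
print(o["position"]);np.save("w3.npy",np.r_[o["position"],o["tool_rot"]])
for z,p in((.086,(.61,.0685)),(.056,(.6096,-.0294)),(.01,(.5312,.0675)),(.01,(.5312,-.0265))):print(proj("wrist",[*p,z],o).round(1))
```

```text
[0.61065047 0.06849797 0.21736604]
[[256.2 181.8]]
[[254.8 261.8]]
[[186.5 164.1]]
[[190.4 240. ]]
```

View pics/w3.png

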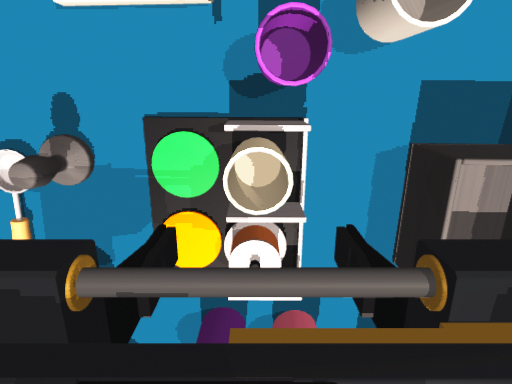

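View pics/t3.png

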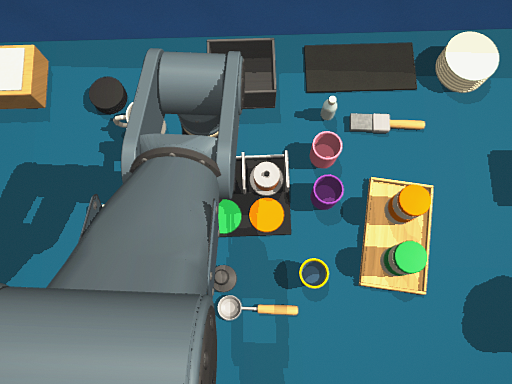

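The wrist view shows the cup rim centre at (258,181), as predicted, and the green coaster at (185,164). In the top view both tins stand upright in the tray at (411,203) and (408,257). Now the cup.

Call:
{"method": "jog_arm", "body": {
  "motion": [0,0,0.8,0,0,0,-1,0,0,0.8,0,0,0,-1,0,0,0.8,0,0,0,-1,0,0,0.8,0,0,0,-1,0,0,0.5,0,0,0,-1,0,0,0.28,0,0,0,-1,0,0,0,0,0,0,-1,0,0,0,0,0,0,0.6,0,0,0,0,0,0,0.6,0,0,0,0,0,0,0.6,0,0,0,0,0,0,0.6,0,0,0,0,0,0,0.6],
  "grip_force": 20
}}

```text
time: 19.92
position: [0.612, 0.0694, 0.0591]
tool_rot: [0.702, 0.712, 0.001, 0.001]
ft_force: [-0.2, -0.5, 4.0]
grip_width: 0.0632
grip_force: 21.0
```

Call:
{"method": "jog_arm", "body": {
  "motion": [0,0,-0.3,0,0,0,0.6,0,0,-0.7,0,0,0,0.6,0,0,-0.8,0,0,0,0.6,0,0,-0.8,0,0,0,0.6,0,-0.3,-0.4,0,0,0,0.6,0.3,-0.6,0,0,0,0,0.6,0.7,-0.6,0,0,0,0,0.6,0.9,-0.6,0,0,0,0,0.6,0.8,-0.4,0,0,0,0,0.6,0.5,-0.27,0,0,0,0,0.6,0,0,0,0,0,0,0.6,0,0,0,0,0,0,0.6]
}}

```text
time: 21.42
position: [0.4985, 0.1954, 0.1781]
tool_rot: [0.702, 0.712, -0.0, -0.0]
ft_force: [0.4, -0.5, -2.0]
grip_width: 0.0635
grip_force: 20.9
```

Run:
```python
from h import *
o=robot.get_obs();im=robot.camera("wrist");cv2.imwrite("pics/w4.png",im)
print(o["position"]);np.save("w4.npy",np.r_[o["position"],o["tool_rot"]])
```

```text
[0.49853529 0.19541093 0.17809958]
```

View pics/w4.png

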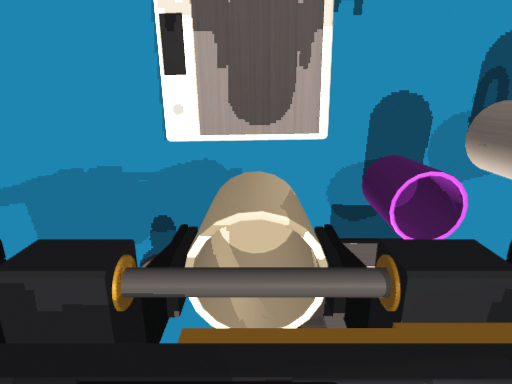

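The near edge of the scale's dark plate runs from (201,135) to (320,133), its left edge goes up to (193,10) and its right edge to (322,10). The cup is held upright.

Run:
```python
from h import *
w=np.load("w4.npy");o=dict(position=w[:3],tool_rot=w[3:])
im=cv2.imread("pics/w4.png")
p=back("wrist",[(200,135),(320.5,133.5),(193,5),(322.5,5)],.024,o);print(p)
# top view: dark plate mask
t=cv2.imread("pics/top0.png")[195:285,80:160]
m=(cv2.inRange(t,(60,60,60),(125,125,125)))
m=cv2.morphologyEx(m,cv2.MORPH_CLOSE,np.ones((7,7)));c=max(cv2.findContours(m,0,2)[0],key=cv2.contourArea)
r=cv2.minAreaRect(c);b=cv2.boxPoints(r)+[80,195];q=back("top",b,.024);print(b,q,q.mean(0),np.linalg.norm(q[0]-q[1]),np.linalg.norm(q[1]-q[2]))
```

```text
[[0.44477518 0.23408298]
 [0.55772714 0.23680983]
 [0.44299617 0.34280705]
 [0.55197071 0.34407527]]
[[ 91.         202.        ]
 [149.99999237 202.        ]
 [149.99999237 270.99998474]
 [ 91.         270.99998474]] [[0.56671261 0.35582492]
 [0.56280885 0.22687366]
 [0.41336194 0.22435041]
 [0.41717933 0.34945561]] [0.49001568 0.28912615] 0.1290103394115641 0.14946820628089463
```

Call:
{"method": "jog_arm", "body": {
  "motion": [0.4,0.04,0,0,0,0,0.6,0.8,0,0,0,0,0,0.6,0.8,0,0,0,0,0,0.6,0.45,0,0,0,0,0,0.6,0,0,0.4,0,0,0,0.6,0,0,0.8,0,0,0,0.6,0,0,0.7,0,0,0,0.6,0,0,0.3,0,0,0,0.6,0,0,0.15,0,0,0,0.6,0,0,0,0,0,0,0.6,0,0,0,0,0,0,0.6]
}}

```text
time: 22.85
position: [0.5, 0.2941, 0.0853]
tool_rot: [0.703, 0.712, 0.001, 0.0]
ft_force: [-0.0, -0.3, -2.0]
grip_width: 0.0631
grip_force: 20.9
```

Call:
{"method": "jog_arm", "body": {
  "motion": [0,0,0.1,0,0,0,0.6,0,0,0.07,0,0,0,0.6,0,0,0.03,0,0,0,0.6,0,0,0.01,0,0,0,0.6,0,0,0,0,0,0,0.6,0,0,0,0,0,0,0.6]
}}

```text
time: 23.6
position: [0.4992, 0.294, 0.0771]
tool_rot: [0.702, 0.712, 0.0, 0.0]
ft_force: [-2.0, -1.4, 5.1]
grip_width: 0.063
grip_force: 21.0
```

Call:
{"method": "jog_arm", "body": {
  "motion": [0,0,0,0,0,0,-1,0,0,0,0,0,0,-1,0,0,0,0,0,0,-1,0,0,-0.3,0,0,0,-1,0,0,-0.7,0,0,0,-1,0,0,-1,0,0,0,-1,0,0,-1,0,0,0,-1,-0.5,0,-0.3,0,0,0,-1,-0.5,0,0,0,0,0,-1,0,0,0,0,0,0,-1,0,0,0,0,0,0,-1]
}}

```text
time: 24.98
position: [0.4991, 0.2533, 0.2065]
tool_rot: [0.703, 0.711, -0.001, -0.001]
ft_force: [-0.3, 0.3, -0.0]
grip_width: 0.0871
grip_force: 0.0
```

Run:
```python
from h import *
o=robot.get_obs();im=robot.camera("wrist");cv2.imwrite("pics/w5.png",im)
print(o["position"]);np.save("w5.npy",np.r_[o["position"],o["tool_rot"]])
print(proj("wrist",[(.4992,.2932,.104)],o))
```

```text
[0.49905134 0.25332454 0.20654414]
[[257.999513   142.60604528]]
```

View pics/w5.png

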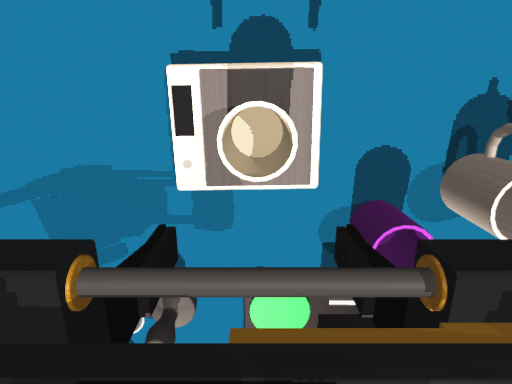

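The cup stands on the plate, rim centre about (257.5,141). The plate corners are near (200,69), (313,68), (310,184) and (204,186). Converting these to positions.

Run:
```python
from h import *
w=np.load("w5.npy");o=dict(position=w[:3],tool_rot=w[3:])
im=cv2.imread("pics/w5.png")
r=back("wrist",[(217,141),(298,141),(257.5,101),(257.5,181)],.104,o);print("rim",r.mean(0),np.ptp(r,0))
p=back("wrist",[(200,69),(313,68),(310,184),(204,186)],.024,o);print(p,p.mean(0))
```

```text
rim [0.49879415 0.29389877] [0.0635249  0.06276455]
[[0.44257523 0.35207312]
 [0.55201109 0.35408639]
 [0.55592763 0.23750688]
 [0.44223832 0.23402378]] [0.49818807 0.29442254]
```

Call:
{"method": "jog_arm", "body": {
  "motion": [-0.5,0,0,0,0,0,-1,-1,0.3,0,0,0,0,-1,-1,0.4,0,0,0,0,-1,-1,0.5,0,0,0,0,-1,-1,0.5,0,0,0,0,-1,-1,0.5,0,0,0,0,-1,-0.9,0.3,0,0,0,0,-1,-0.7,0.2,0,0,0,0,-1,0,0,0,0,0,0,-1,0,0,0,0,0,0,-1]
}}

```text
time: 26.28
position: [0.6105, -0.0284, 0.2075]
tool_rot: [0.703, 0.712, -0.0, -0.001]
ft_force: [-1.0, 0.4, -0.5]
grip_width: 0.087
grip_force: 0.0
```

Run:
```python
from h import *
o=robot.get_obs();im=robot.camera("wrist")
print(o["position"]);np.save("w6.npy",np.r_[o["position"],o["tool_rot"]])
print(proj("wrist",[(.6096,-.0294,.056),(.6096,-.0294,.069)],o))
cv2.imwrite("pics/w6.png",cv2.resize(im[90:270,140:380],None,fx=3,fy=3,interpolation=cv2.INTER_CUBIC))
```

```text
[ 0.61054308 -0.0283984   0.20747806]
[[255.93677929 177.50830904]
 [255.92716088 181.02297083]]
```

View pics/w6.png

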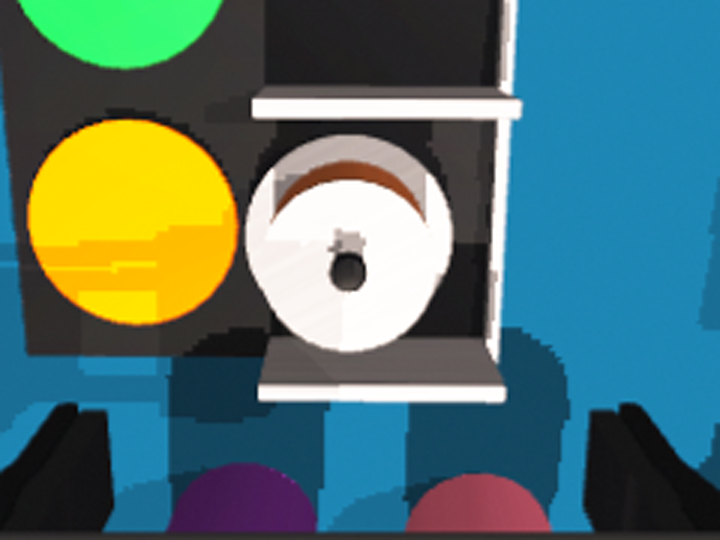

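The crop shows the knob at (348,271), flange centre about (349.5,238), and the orange coaster at (133,222). The middle fin lies above and the right fin below.

Run:
```python
from h import *
w=np.load("w6.npy");o=dict(position=w[:3],tool_rot=w[3:])
f=lambda u,v:(140+(u-1)/3,90+(v-1)/3)
print("knob",back("wrist",f(348,271),.069,o),"flange",back("wrist",[f(349.5,238),f(247,238),f(452,238),f(349,135)],.018,o),"ocoast",back("wrist",f(133,222),.01,o))
w=np.load("w3.npy");o=dict(position=w[:3],tool_rot=w[3:]);print("gcoast",back("wrist",(185.5,163.5),.01,o))
```

```text
knob [[ 0.60934722 -0.0284206 ]] flange [[ 0.60982616 -0.02976177]
 [ 0.57295245 -0.03018925]
 [ 0.64668934 -0.02933441]
 [ 0.60922183  0.00703957]] ocoast [[ 0.53043932 -0.02652558]]
gcoast [[0.53014886 0.06820813]]
```

Call:
{"method": "jog_arm", "body": {
  "motion": [-0.02,-0.02,0.8,0,0,0,-1,0,0,0.8,0,0,0,-1,0,0,0.8,0,0,0,-1,0,0,0.8,0,0,0,-1,0,0,0.5,0,0,0,-1,0,0,0.3,0,0,0,-1,0,0,0.27,0,0,0,-1,0,0,0,0,0,0,-1,0,0,0,0,0,0,-1],
  "grip_force": 15
}}

```text
time: 27.45
position: [0.6112, -0.0295, 0.0378]
tool_rot: [0.702, 0.712, 0.0, 0.001]
ft_force: [-0.6, 0.3, -0.6]
grip_width: 0.0869
grip_force: 0.0
```

Call:
{"method": "jog_arm", "body": {
  "motion": [0,0,0,0,0,0,0.7,0,0,0,0,0,0,0.7,0,0,0,0,0,0,0.7,0,0,0,0,0,0,0.7,0,0,0,0,0,0,0.7,0,0,0,0,0,0,0.7]
}}

```text
time: 28.2
position: [0.6107, -0.0295, 0.0373]
tool_rot: [0.702, 0.712, 0.0, 0.0]
ft_force: [-0.5, 0.0, 1.5]
grip_width: 0.0557
grip_force: 15.0
```

Call:
{"method": "jog_arm", "body": {
  "motion": [0,0,-0.3,0,0,0,0.7,0,0,-0.7,0,0,0,0.7,0,0,-0.9,0,0,0,0.7,0,0,-0.9,0,0,0,0.7,0.4,-0.2,-0.7,0,0,0,0.7,0.8,-0.4,-0.4,0,0,0,0.7,1,-0.4,0,0,0,0,0.7,1,-0.4,0,0,0,0,0.7,1,-0.4,0,0,0,0,0.7,1,-0.4,0,0,0,0,0.7,1,-0.3,0,0,0,0,0.7,1,-0.2,0,0,0,0,0.7]
}}

```text
time: 29.7
position: [0.4979, 0.2584, 0.1938]
tool_rot: [0.702, 0.712, 0.0, 0.0]
ft_force: [-0.3, 0.2, -0.7]
grip_width: 0.0556
grip_force: 15.0
```

Call:
{"method": "jog_arm", "body": {
  "motion": [0.6,0,0,0,0,0,0.7,0.3,0,0,0,0,0,0.7,0,0,0,0,0,0,0.7,0,0,0,0,0,0,0.7,0,0,0,0,0,0,0.7]
}}

```text
time: 30.32
position: [0.4986, 0.2922, 0.1931]
tool_rot: [0.703, 0.711, -0.0, 0.0]
ft_force: [0.5, 0.2, -1.0]
grip_width: 0.0556
grip_force: 15.0
```

Run:
```python
from h import *
o=robot.get_obs();im=robot.camera("wrist");print(o["position"],o["tool_rot"],o["ft_force"])
s=robot.camera("scene")
cv2.imwrite("pics/w7.png",np.hstack([im[60:360,140:390],cv2.resize(s[110:210,300:420],(360,300),interpolation=cv2.INTER_CUBIC)]))
```

```text
[0.49861042 0.29215564 0.19314648] [ 7.02988087e-01  7.11201594e-01 -2.05231308e-04  2.65114624e-06] [ 0.53073829  0.21048403 -0.99140614]
```

View pics/w7.png

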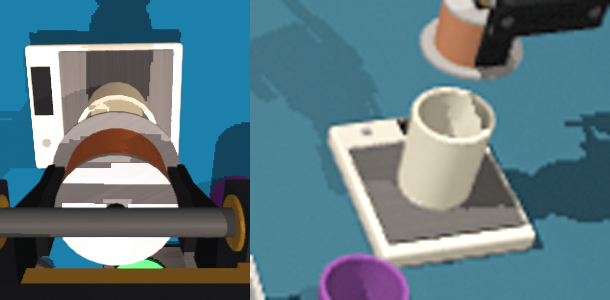

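The dripper is held level above the cup. The left crop shows both aligned at about column 117 (the cup partly hidden), and the scene crop agrees. Lowering.

Call:
{"method": "jog_arm", "body": {
  "motion": [0.03,0,0.3,0,0,0,0.7,0,0,0.5,0,0,0,0.7,0,0,0.35,0,0,0,0.7,0,0,0.2,0,0,0,0.7,0,0,0.1,0,0,0,0.7,0,0,0,0,0,0,0.7,0,0,0,0,0,0,0.7]
}}

```text
time: 31.3
position: [0.4988, 0.2945, 0.1357]
tool_rot: [0.702, 0.712, 0.001, 0.0]
ft_force: [-0.6, -0.4, -0.2]
grip_width: 0.0556
grip_force: 15.0
```

Call:
{"method": "jog_arm", "body": {
  "motion": [0,0,0.08,0,0,0,0.7,0,0,0.07,0,0,0,0.7,0,0,0.04,0,0,0,0.7,0,0,0.02,0,0,0,0.7,0,0,0,0,0,0,0.7,0,0,0,0,0,0,0.7]
}}

```text
time: 32.05
position: [0.4985, 0.2944, 0.1268]
tool_rot: [0.702, 0.712, 0.0, 0.0]
ft_force: [0.6, 0.2, 0.1]
grip_width: 0.0557
grip_force: 15.0
```

Call:
{"method": "jog_arm", "body": {
  "motion": [0,0,0.03,0,0,0,0.7,0,0,0.02,0,0,0,0.7,0,0,0,0,0,0,0.7,0,0,0,0,0,0,0.7]
}}

```text
time: 32.55
position: [0.4986, 0.2945, 0.1262]
tool_rot: [0.702, 0.712, 0.0, 0.0]
ft_force: [-1.9, -0.3, 6.6]
grip_width: 0.0557
grip_force: 15.0
```

Call:
{"method": "jog_arm", "body": {
  "motion": [0,0,0,0,0,0,-1,0,0,0,0,0,0,-1,0,0,0,0,0,0,-1,0,0,-0.3,0,0,0,-1,0,0,-0.8,0,0,0,-1,0,0,-0.9,0,0,0,-1,-0.3,0,-0.4,0,0,0,-1,-0.8,-0.1,0,0,0,0,-1,-1,-0.2,0,0,0,0,-1,-1,-0.2,0,0,0,0,-1,-1,-0.2,0,0,0,0,-1,-1,-0.2,0,0,0,0,-1]
}}

```text
time: 34.05
position: [0.4641, 0.0881, 0.2206]
tool_rot: [0.703, 0.712, -0.0, -0.0]
ft_force: [0.2, -0.4, -0.2]
grip_width: 0.0869
grip_force: 0.0
```

Call:
{"method": "jog_arm", "body": {
  "motion": [-1,-0.2,0,0,0,0,-1,-1,-0.2,0,0,0,0,-1,-1,-0.2,0,0,0,0,-1,-1,-0.2,0,0,0,0,-1,-1,-0.2,0,0,0,0,-1,-1,-0.2,0,0,0,0,-1,-1,-0.2,0,0,0,0,-1,-1,0,0,0,0,0,-1,-1,0,0,0,0,0,-1,-0.76,0,0,0,0,0,-1,0,0,0,0,0,0,-1,0,0,0,0,0,0,-1]
}}

```text
time: 35.55
position: [0.4131, -0.3001, 0.2203]
tool_rot: [0.703, 0.712, 0.0, -0.001]
ft_force: [-0.0, -0.2, 0.4]
grip_width: 0.0872
grip_force: 0.0
```

Run:
```python
from h import *
o=robot.get_obs();print(o["position"])
t=robot.camera("top");s=robot.camera("scene");w=robot.camera("wrist");cv2.imwrite("pics/w8full.png",w)
z=lambda a,f:cv2.resize(a,None,fx=f,fy=f,interpolation=cv2.INTER_CUBIC)
a=z(t[180:290,70:170],3);b=z(s[90:200,310:410],3);c=w[40:370,140:340]
cv2.imwrite("pics/c8.png",np.hstack([a,b,c]))
print(proj("wrist",[(.4202,-.3012,.126)],o)); b=blobs(w,(50,100,40),(80,255,255),1000);print(b)
```

```text
[ 0.41314717 -0.30010302  0.22028069]
[[265.89243216 195.87971599]]
[([226, 155, 78, 78, 4767], [263.8, 193.5])]
```

View pics/c8.png

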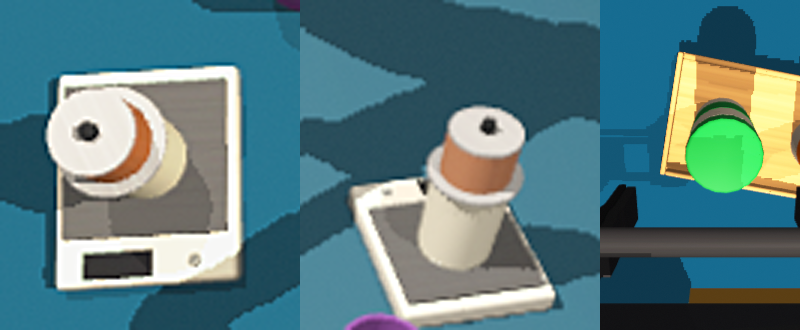

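The dripper sits level and centred in the cup mouth, with the cup on the plate. The green tin's lid in the wrist view is at (264,194). Next I fetch the green tin.

Call:
{"method": "jog_arm", "body": {
  "motion": [0,0.16,0.4,0,0,0,-1,0,0,0.8,0,0,0,-1,0,0,0.8,0,0,0,-1,0,0,0.6,0,0,0,-1,0,0,0.32,0,0,0,-1,0,0,0,0,0,0,-1,0,0,0,0,0,0,0.6,0,0,0,0,0,0,0.6,0,0,0,0,0,0,0.6,0,0,0,0,0,0,0.6,0,0,0,0,0,0,0.6],
  "grip_force": 30
}}

```text
time: 37.08
position: [0.4207, -0.3014, 0.1046]
tool_rot: [0.702, 0.712, -0.0, 0.001]
ft_force: [-2.2, -0.2, 5.2]
grip_width: 0.0634
grip_force: 30.0
```

Call:
{"method": "jog_arm", "body": {
  "motion": [0,0,-0.4,0,0,0,0.6,0,0,-0.8,0,0,0,0.6,0,0,-0.9,0,0,0,0.6,0.3,0,-0.7,0,0,0,0.6,0.8,0,0,0,0,0,0.6,0.9,0.2,0,0,0,0,0.6,0.9,0.4,0,0,0,0,0.6,0.9,0.4,0,0,0,0,0.6,0.9,0.4,0,0,0,0,0.6,0.9,0.4,0,0,0,0,0.6,0.9,0.4,0,0,0,0,0.6,0.9,0.3,0,0,0,0,0.6]
}}

```text
time: 38.58
position: [0.5166, -0.0024, 0.2151]
tool_rot: [0.702, 0.712, -0.0, -0.001]
ft_force: [0.3, 0.3, -4.0]
grip_width: 0.0634
grip_force: 30.0
```

Call:
{"method": "jog_arm", "body": {
  "motion": [0.9,0.25,0,0,0,0,0.6,0.6,0.1,0,0,0,0,0.6,0.3,0,0,0,0,0,0.6,0,0,0,0,0,0,0.6,0,0,0,0,0,0,0.6,0,0,0,0,0,0,0.6]
}}

```text
time: 39.33
position: [0.5297, 0.0674, 0.2159]
tool_rot: [0.703, 0.711, -0.0, 0.0]
ft_force: [0.4, 0.3, -3.0]
grip_width: 0.0634
grip_force: 30.0
```

Call:
{"method": "jog_arm", "body": {
  "motion": [0.01,0.01,0.4,0,0,0,0.6,0,0,0.8,0,0,0,0.6,0,0,0.7,0,0,0,0.6,0,0,0.3,0,0,0,0.6,0,0,0.2,0,0,0,0.6,0,0,0.1,0,0,0,0.6,0,0,0,0,0,0,0.6,0,0,0,0,0,0,0.6]
}}

```text
time: 40.33
position: [0.5306, 0.0688, 0.1166]
tool_rot: [0.702, 0.712, 0.0, 0.001]
ft_force: [-0.1, 0.3, -2.5]
grip_width: 0.0634
grip_force: 30.0
```

Call:
{"method": "jog_arm", "body": {
  "motion": [-0.02,0,0.1,0,0,0,0.6,0,0,0.06,0,0,0,0.6,0,0,0.03,0,0,0,0.6,0,0,0.02,0,0,0,0.6,0,0,0,0,0,0,0.6,0,0,0,0,0,0,0.6]
}}

```text
time: 41.08
position: [0.53, 0.068, 0.1086]
tool_rot: [0.702, 0.712, -0.0, 0.0]
ft_force: [-2.2, 0.0, 6.1]
grip_width: 0.0635
grip_force: 30.0
```

Call:
{"method": "jog_arm", "body": {
  "motion": [0,0,0,0,0,0,-1,0,0,0,0,0,0,-1,0,0,0,0,0,0,-1,0,0,-0.4,0,0,0,-1,0,0,-0.9,0,0,0,-1,0,0,-0.9,0,0,0,-1,-0.3,0,-0.5,0,0,0,-1,-0.8,0,0,0,0,0,-1,-1,0,0,0,0,0,-1,-1,0,0,0,0,0,-1,-1,0,0,0,0,0,-1,-1,0,0,0,0,0,-1]
}}

```text
time: 42.58
position: [0.533, -0.1374, 0.2167]
tool_rot: [0.702, 0.712, 0.0, 0.001]
ft_force: [0.3, -1.0, 0.2]
grip_width: 0.0869
grip_force: 0.0
```

Call:
{"method": "jog_arm", "body": {
  "motion": [-1,0,0,0,0,0,-1,-1,0,0,0,0,0,-1,-1,-0.05,0,0,0,0,-1,-1,0,0,0,0,0,-1,-0.6,0,0,0,0,0,-1,0,0,0,0,0,0,-1,0,0,0,0,0,0,-1]
}}

```text
time: 43.45
position: [0.533, -0.3184, 0.2155]
tool_rot: [0.702, 0.712, 0.0, -0.001]
ft_force: [-0.7, 0.3, -0.5]
grip_width: 0.0868
grip_force: 0.0
```

Call:
{"method": "jog_arm", "body": {
  "motion": [-0.03,-0.02,0.4,0,0,0,-1,0,0,0.8,0,0,0,-1,0,0,0.8,0,0,0,-1,0,0,0.5,0,0,0,-1,0,0,0.3,0,0,0,-1,0,0,0,0,0,0,-1,0,0,0,0,0,0,0.6,0,0,0,0,0,0,0.6,0,0,0,0,0,0,0.6,0,0,0,0,0,0,0.6,0,0,0,0,0,0,0.6]
}}

```text
time: 44.82
position: [0.5326, -0.3216, 0.1043]
tool_rot: [0.703, 0.712, -0.0, 0.0]
ft_force: [-0.9, 0.5, 5.3]
grip_width: 0.0632
grip_force: 30.0
```

Call:
{"method": "jog_arm", "body": {
  "motion": [0,0,-0.4,0,0,0,0.6,0,0,-0.8,0,0,0,0.6,0,0,-0.9,0,0,0,0.6,0.3,0,-0.6,0,0,0,0.6,0.8,0,0,0,0,0,0.6,1,0,0,0,0,0,0.6,1,0,0,0,0,0,0.6,1,0,0,0,0,0,0.6,1,0.04,0,0,0,0,0.6,1,0,0,0,0,0,0.6,0.8,0,0,0,0,0,0.6,0.4,0,0,0,0,0,0.6]
}}

```text
time: 46.32
position: [0.5295, -0.0275, 0.2116]
tool_rot: [0.702, 0.712, -0.0, -0.0]
ft_force: [0.0, -0.3, -4.2]
grip_width: 0.0636
grip_force: 30.0
```

Call:
{"method": "jog_arm", "body": {
  "motion": [0,0,0,0,0,0,0.6,0,0,0,0,0,0,0.6,0,0,0,0,0,0,0.6]
}}

```text
time: 46.7
position: [0.5305, -0.0305, 0.2115]
tool_rot: [0.703, 0.711, -0.0, 0.0]
ft_force: [0.5, -0.3, -2.3]
grip_width: 0.0637
grip_force: 30.0
```

Call:
{"method": "jog_arm", "body": {
  "motion": [0.05,0,0.4,0,0,0,0.6,0,0,0.8,0,0,0,0.6,0,0,0.6,0,0,0,0.6,0,0,0.4,0,0,0,0.6,0,0,0.2,0,0,0,0.6,0,0,0,0,0,0,0.6,0,0,0,0,0,0,0.6,0,0,0,0,0,0,0.6]
}}

```text
time: 47.7
position: [0.5307, -0.0274, 0.1163]
tool_rot: [0.703, 0.712, 0.0, 0.001]
ft_force: [0.2, 0.6, -3.3]
grip_width: 0.0633
grip_force: 30.0
```

Call:
{"method": "jog_arm", "body": {
  "motion": [0,0,0,0,0,0,0.6]
}}

```text
time: 47.82
position: [0.5305, -0.0273, 0.1161]
tool_rot: [0.702, 0.712, 0.0, 0.0]
ft_force: [0.1, 0.1, -3.6]
grip_width: 0.0637
grip_force: 30.0
```

Good: (.5305, -.0273) against a target of (.5304, -.0268). Lowering.

Call:
{"method": "jog_arm", "body": {
  "motion": [0,0,0.1,0,0,0,0.6,0,0,0.06,0,0,0,0.6,0,0,0.03,0,0,0,0.6,0,0,0.01,0,0,0,0.6,0,0,0,0,0,0,0.6,0,0,0,0,0,0,0.6]
}}

```text
time: 48.58
position: [0.5299, -0.0272, 0.1083]
tool_rot: [0.702, 0.712, -0.0, -0.0]
ft_force: [-1.8, -0.3, 5.5]
grip_width: 0.0632
grip_force: 30.0
```

Call:
{"method": "jog_arm", "body": {
  "motion": [0,0,0,0,0,0,-1,0,0,0,0,0,0,-1,0,0,0,0,0,0,-1,0,0,-0.4,0,0,0,-1,0,0,-0.9,0,0,0,-1,0,0,-0.9,0,0,0,-1,-0.3,0,-0.6,0,0,0,-1,-0.8,0,0,0,0,0,-1,-1,0,0,0,0,0,-1,-1,0,0,0,0,0,-1,-1,0,0,0,0,0,-1,-1,0,0,0,0,0,-1]
}}

```text
time: 50.08
position: [0.533, -0.2326, 0.2208]
tool_rot: [0.702, 0.712, 0.0, 0.001]
ft_force: [-0.2, -1.1, -0.7]
grip_width: 0.0873
grip_force: 0.0
```

Call:
{"method": "jog_arm", "body": {
  "motion": [-1,0,0,0,0,0,-1,-0.5,0,0,0,0,0,-1,0,0,0,0,0,0,-1,0,0,0,0,0,0,-1]
}}

```text
time: 50.58
position: [0.5334, -0.2896, 0.2196]
tool_rot: [0.702, 0.712, 0.0, -0.001]
ft_force: [-0.0, -0.4, -0.2]
grip_width: 0.087
grip_force: 0.0
```

Run:
```python
from h import *
o=robot.get_obs();print(o["position"])
t=robot.camera("top");s=robot.camera("scene")
z=lambda a,f:cv2.resize(a,None,fx=f,fy=f,interpolation=cv2.INTER_CUBIC)
cv2.imwrite("pics/c9.png",np.hstack([z(t[140:290,70:300],1.7),z(s[110:260,200:430],1.7)]))
m=cv2.imwrite("pics/t9.png",t)
c=t[180:245,190:300]
cv2.imwrite("pics/c10.png",z(c,7))
```

```text
[ 0.5333501  -0.28957146  0.21957763]
```

View pics/c9.png

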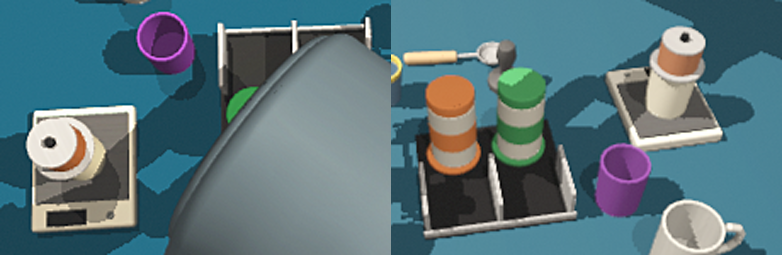

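View pics/c10.png

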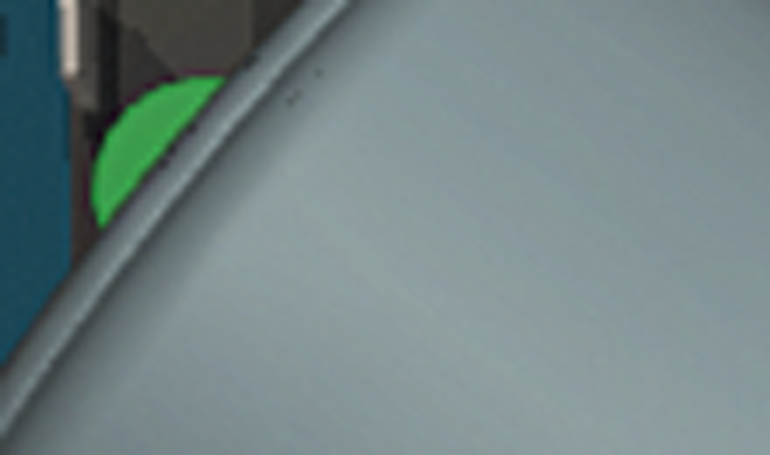

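The scene crop shows both tins upright and centred on their own coasters, at (452,120) and (520,115). The dripper sits squarely on the cup on the scale. In the top view the arm hides the tins. The gripper is open and clear, so I'm handing in.

```bash
python3 -c "
from rig import robot
print(robot.hand_in())"
```

```text
the job is handed in; nothing more can be done
None
```

The job is handed in at about 51 s of the 134 s allowed: cup centred on the scale, dripper seated in its mouth, both tins back on their own coasters, and the gripper open and clear; the hand-in returned no verdict.

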